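# Move the braked specimen carriage to the test station

### The arm

A 6-joint arm with a two-finger parallel gripper is mounted at the origin on a cart in front of the work surface, level with it; the furniture and walls round the work are solid. World frame = base frame: x ahead of the robot, y to its left, z up, the work surface at z = 0. Lengths are in m, angles in rad, forces in N, time in s.
With the tool pointing down it reaches from about 0.425 to 0.95 m from the base axis. Payload 14.7 kg.
Tool frame: the origin (TCP) lies between the finger pads; the fingertips stand 17 mm ahead of it and the grasp point (between the pads) lies 2 mm behind it (bot.tcp_to_tips is the distance from the TCP to the fingertips, in m); y points along the fingers, x is the direction in which the jaws open and shut, and the axes are right-handed (so a half turn about y gives the same grasp; the last joint's range is limited). The gripper opens to 85 mm and grips with 20 to 120 N. Pads are 22 mm wide; open, the fingers measure 114 mm over their backs; the gripper's body (76 mm by 85 mm) begins 54 mm behind the grasp point. The pads swing forward as they close: fully open they stand 13 mm farther back than shut.
Start: joints at [-1.198, 0.48, 1.596, -0, 1.065, -0.047], TCP at [0.265, -0.594, 0.248] pointing down, gripper open.
Joint ranges: [-2.75, 2.75], [-0.82, 2.05], [0.23, 2.67], [-1.56, 4.7], [0.09, 2.69], [-2.92, 2.92]. Speed limits (rad/s): [1.89, 1.89, 2.39, 3.01, 3.01, 3.01].

### API

Orientations are given as a unit quaternion [w, x, y, z].
In Python, from cell import get_state, imaging, ticket, bot gives the robot as it stands. The module is installed in compiled form; this text tells all that it offers.
- The arm moves only by the tool drive_tool, never from a script. Its argument "series" is a list that holds one entry, the list of rows, each a list of 6 numbers: the shift along the tool's x, y, z in mm, then the turn, a rotation vector about the tool's x, y, z in rad. A call has 1 to 10 rows; each row shifts and turns the pose as measured when the row begins, along the tool's axes as they then stand; what a row does not reach is not made up. A row lasts 1/10 s, in which the tool goes at most 50 mm and 8.59 degrees, less where a joint would pass 70% of its speed; a pose out of reach is approached as far as the arm can. A call with a gripper value outside its range is refused whole. "claw" is the closure, from 0 (fully open) to 1 (shut), set as the call begins (left out, the last holds). The fingers move at their own pace and stop on an object; "force" is the grip in N (left out, the last holds). Time passes only in rows, so rows that do not move let the fingers close. It gives the time, the measured TCP pose, the force and the opening at its end, in the units of the state.
- get_state(): the state, without advancing time (a new reading comes with each control period).
- imaging.snapshot(name): name is "side" or "top"; returns (picture, depth): 400x640x3 uint8, red, green, blue; 400x640 float32, m along the optical axis (not along the pixel's ray), 0 where there is no reading.
- imaging.camera_info(name): a dict with "K" (3x3 intrinsics, pixels), "R" (3x3) and "t" (3): a world point X has camera coordinates R X + t. Camera axes: x right, y down, z forward; pixel columns grow to the right and rows downward; lengths in m; the calibration is good to about 2 mm. A picture is of the moment at which its call begins. camera_info takes no time and is no camera call.
- ticket.job_done(): hands the job in, once; it reports no verdict.
The state is a dict: "time_s": time; "joint_pos": joint angles; "qvel": joint speeds; "tau": joint torques, N m; "tool_pos": TCP position; "eef_rot": TCP orientation; "wrist_force": force on the tool from outside, world axes, zero at the start; "ft_torque": the same for the moment, N m; "gripper_width": opening from 0.0 (shut) to 1.0 (fully open).
Only numpy, scipy, OpenCV 4.12 (cv2) and the standard library are available. Lean on these libraries where they do the work, as an engineer would, in place of code of your own. Each camera call takes 0.05 s, during which the arm holds its last target.

### The job

Flick up the brake lever of the specimen carriage, roll the carriage along its track to the station post, and push the lever fully down again so that its tooth drops home in the station's slot and the carriage is locked. The slot is only roughly in line with the post, so feel for it and never force the lever; the cement cylinder must stay standing in its nest on the carriage.

Things in the scene. Friction and masses are not known exactly. Their poses are not given: they have to be found in the camera images.
- track: Fixed aluminium base plate (145 x 410 x 12 mm) with two steel rods along its y axis; origin on the bench under the middle of the rods. Its +y end is the start end, the carriage travels toward -y, its -x side is the lever side, nearest the robot. It stands turned by up to 0.2 rad.
- carriage (a joint): Travel of the carriage along the track in m: 0 at the start place, growing toward the track's -y, at most 0.25; dry friction about 1.5 N. The carriage is a 100 x 90 mm aluminium plate, top 52 mm above the bench.
- lever (a joint): Brake lever angle in rad: 0 = fully down (level, locked), 0.75 = fully up (released). An over-centre spring holds it at either end and changes direction near 0.375; at the knob it takes about 6 N to push it over. Off the slot the tooth lands on the strip's top and stops the lever at about 0.35 to 0.45 rad; over the slot it goes on down.
- lever_grip (a point): Centre of the black round cross-knob at the lever's free end: 18 mm diameter, 18 mm long along the track's y (flat ends to pinch from above), 85 mm from the pivot on the track's -x side. 46 mm above the bench with the lever down, 104 mm with it up; it swings in the plane across the track. Nothing stands within 40 mm beside it.
- lever_pivot (a point): Pivot of the lever at the carriage's lever-side edge, 46 mm above the bench; its axis is the track's y. Under the lever, 21 mm from the pivot, a steel tooth (8 mm wide along the track) points down; it enters a slot 10.5 mm wide, 10 mm deep when locked. A press on the knob is about tripled at the tooth.
- carriage_index (a point): Small dark index tab at the middle of the carriage's rear (+x) edge, 52 mm above the bench; in line with the lever and its tooth along the track.
- station: Cross plate with an upright dark post (14 mm wide, tip 66 mm high) at the track's rear (+x) edge and a slotted dark strip (92 mm long, top 34 mm high) on the lever side. Origin on the bench, on the track's middle line, level with the post; axes as the track's. The slot's middle lies up to 13 mm to either side of the post along the track, unmeasured. Over 60 N on it (20 N at the knob) is forcing.
- specimen_mid (a point): Middle of the grey cement cylinder (36 mm diameter, 50 mm high, about 0.12 kg) that stands loose in the carriage's nest, 25 mm above its foot; its z axis is its own axis.
- nest (a point): Middle of the nest's floor on the carriage top (44 x 44 mm inside a rim 5 mm high), 52 mm above the bench.
Not all that is in view belongs to the job. What is shaped like the part that bears specimen_mid but yellow is not meant.

How it is judged:
By the outcome, as a careful person would: the job done as asked, in the order asked, and still so for the second after the job is handed in, with the robot touching nothing.
It also fails if it takes over 69 s, if anything falls off the work surface, if the arm or the gripper's body presses on something with over 40 N, if the wrist force passes 120 N, or if a joint passes its speed limit or range.

## Working session

There is one attempt and no reset: what is moved stays moved. The work goes in short steps, Python scripts to look and compute and a tool call to move; the robot and the scene stay as the last step left them, time stands still between calls to the robot, and variables do not carry over. Pictures are saved under pics/ and viewed, and the job is handed in when it is done.

Besides the shell and the picture viewer there is one more tool, called after "Request:" in YAML: its name, and indented under it one key for each argument. drive_tool: Moves the arm, as the interface text tells. Its arguments: {"type":"object","properties":{"series":{"type":"array","items":{"type":"array","items":{"type":"array","items":{"type":"number"}}}},"claw":{"type":"number"},"force":{"type":"number"}},"required":["series"]}

```bash
mkdir -p pics
cat > h.py <<'E'
import numpy as np, cv2
from cell import get_state, imaging, ticket, bot
def snap(n,f):
    p,d=imaging.snapshot(n); cv2.imwrite(f'pics/{f}.png',p[:,:,::-1]); np.savez(f'pics/{f}.npz',p=p,d=d); return p,d
def w(n,u,v,d):
    c=imaging.camera_info(n);K=np.array(c['K']);R=np.array(c['R']);t=np.array(c['t'])
    return R.T@(np.linalg.inv(K)@np.array([u,v,1.])*d-t)
def wz(n,u,v,z):
    c=imaging.camera_info(n);K=np.array(c['K']);R=np.array(c['R']);t=np.array(c['t'])
    o=-R.T@t; r=R.T@(np.linalg.inv(K)@np.array([u,v,1.])); return o+r*(z-o[2])/r[2]
def proj(n,X):
    c=imaging.camera_info(n); q=np.array(c['K'])@(np.array(c['R'])@np.array(X)+np.array(c['t'])); return q[:2]/q[2]
E
python3 - <<'E'
from h import *
for n in('top','side'):
    snap(n,n+'0'); c=imaging.camera_info(n); print(n,np.round(c['K'],1).tolist(),np.round(c['R'],3).tolist(),np.round(c['t'],3))
s=get_state(); print(s)
E
```

```text
top [[431.2, 0.0, 312.5], [0.0, 431.2, 206.7], [0.0, 0.0, 1.0]] [[0.004, -1.0, 0.012], [-0.993, -0.005, -0.116], [0.116, -0.011, -0.993]] [0.046 0.624 0.898]
side [[493.2, 0.0, 314.1], [0.0, 493.2, 199.8], [0.0, 0.0, 1.0]] [[0.999, -0.039, 0.021], [0.003, -0.414, -0.91], [0.044, 0.91, -0.413]] [-0.623  0.078  1.101]
{'time_s': 0.1, 'joint_pos': array([-1.19759751e+00,  4.80771096e-01,  1.59678095e+00, -1.80074366e-05,
        1.06511910e+00, -4.65592053e-02]), 'qvel': array([-0.00158331, -0.00193385, -0.00015709,  0.00215925,  0.0010677 ,
        0.0011502 ]), 'tau': array([ 4.03715376e-04, -9.52259803e+01, -4.31041539e+01, -1.60361551e-04,
        5.29139506e-03,  1.24682089e-05]), 'tool_pos': array([ 0.26481469, -0.59323751,  0.24774643]), 'eef_rot': array([ 0.59341811, -0.59298277,  0.38516775, -0.38454152]), 'wrist_force': array([0.43816487, 0.68095273, 0.60691233]), 'ft_torque': array([-0.06111707,  0.04517663, -0.03035528]), 'gripper_width': 1.0000825596239509}
```

View pics/top0.png

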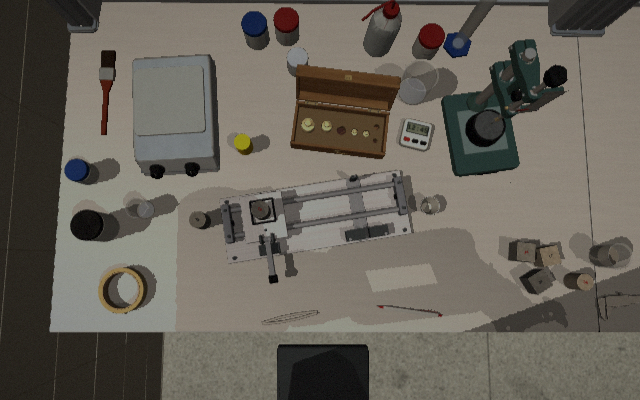

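View pics/side0.png

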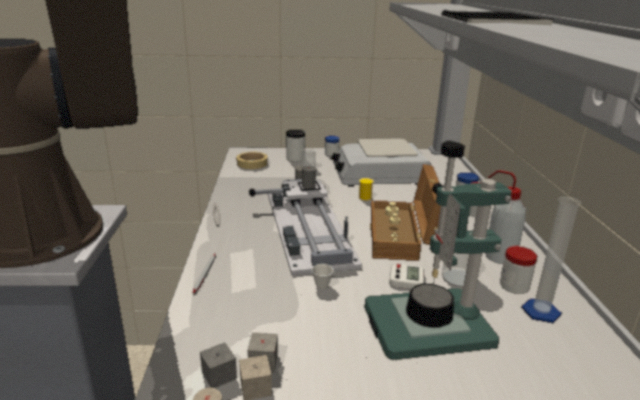

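The top view shows the carriage near (265,215), with the grey cylinder in its nest at (262,209). The lever knob is near (272,279), the station strip near (370,234) and the post near (353,178). Next I'll look at enlarged crops.

Run:
```python
import cv2
i=cv2.imread('pics/top0.png')[160:300,180:440]; cv2.imwrite('pics/c1.png',cv2.resize(i,None,fx=3,fy=3,interpolation=cv2.INTER_CUBIC))
i=cv2.imread('pics/side0.png')[150:290,230:370]; cv2.imwrite('pics/c2.png',cv2.resize(i,None,fx=4,fy=4,interpolation=cv2.INTER_CUBIC))
```

```text
(no output)
```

View pics/c1.png

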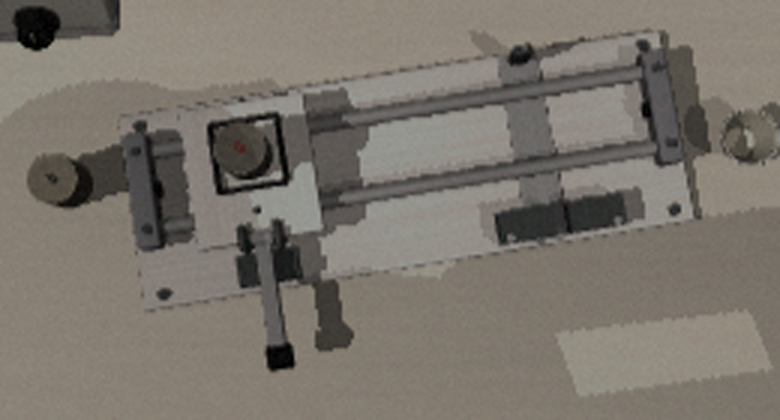

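View pics/c2.png

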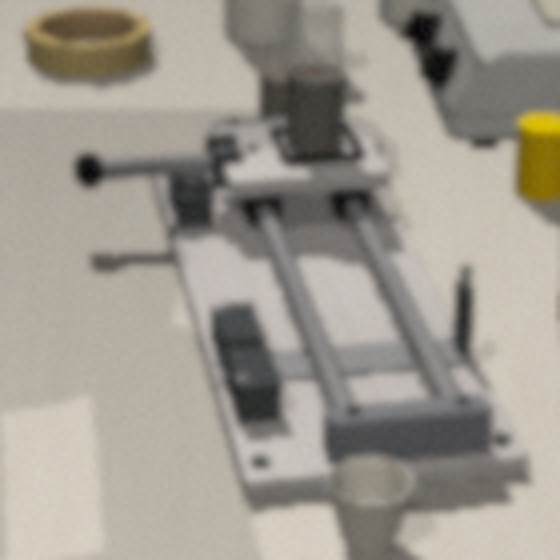

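Run:
```python
from h import *
f=lambda x,y,z:np.round(wz('top',180+x/3,160+y/3,z),4)
cs=[f(121,116,.012),f(660,33,.012),f(695,217,.012),f(148,308,.012)]
print('corners',cs,[np.linalg.norm(cs[i]-cs[(i+1)%4]) for i in range(4)])
m=sum(cs)/4
ax=((cs[0]-cs[1])+(cs[3]-cs[2])); ax/=np.linalg.norm(ax); print('yaxis',ax,'yaw',np.arctan2(-ax[0],ax[1]))
xa=np.array([ax[1],-ax[0],0])
for nm,(x,y,z) in dict(knob=(280,357,.055),post=(519,50,.066),slotTop=(563,200,.034),slotBot=(569,228,.034),strL=(498,225,.034),strR=(625,205,.034),spec=(240,148,.102),pivot=(262,235,.05)).items():
    p=f(x,y,z); print(nm,p,'x',round((p-m)@xa,4),'y',round((p-m)@ax,4))
d=np.load('pics/top0.npz')['d']
print(d[278-3:278+6,270:278].round(3))
for u,v in((273,278),(272,278),(370,226),(385,231),(360,236),(353,177)): print(u,v,w('top',u,v,d[v,u]).round(3))
```

```text
corners [array([0.6435, 0.2536, 0.012 ]), array([ 0.7085, -0.1477,  0.012 ]), array([ 0.5707, -0.1709,  0.012 ]), array([0.5026, 0.2299, 0.012 ])] [np.float64(0.4065300603891427), np.float64(0.13973932875178702), np.float64(0.4065442780313111), np.float64(0.14287931970722695)]
yaxis [-0.16370089  0.98651002  0.        ] yaw 0.16444099206862695
knob [0.4698 0.1301 0.055 ] x -0.1201 y 0.11
post [ 0.6847 -0.0361  0.066 ] x 0.0647 y -0.0891
slotTop [ 0.5812 -0.0704  0.034 ] x -0.0431 y -0.106
slotBot [ 0.5611 -0.0745  0.034 ] x -0.0636 y -0.1068
strL [ 0.563  -0.0235  0.034 ] x -0.0533 y -0.0568
strR [ 0.5778 -0.1152  0.034 ] x -0.0537 y -0.1496
spec [0.6102 0.1552 0.102 ] x 0.0225 y 0.1118
pivot [0.5544 0.1443 0.05  ] x -0.0344 y 0.1102
[[0.903 0.905 0.899 0.906 0.9   0.903 0.904 0.954]
 [0.902 0.899 0.9   0.898 0.901 0.898 0.901 0.912]
 [0.896 0.899 0.899 0.899 0.897 0.9   0.903 0.906]
 [0.896 0.901 0.897 0.897 0.899 0.9   0.899 0.903]
 [0.898 0.896 0.897 0.898 0.899 0.897 0.896 0.9  ]
 [0.9   0.899 0.897 0.899 0.902 0.901 0.899 0.899]
 [0.896 0.899 0.899 0.899 0.898 0.9   0.9   0.903]
 [0.899 0.898 0.905 0.902 0.902 0.902 0.905 0.953]
 [0.95  0.948 0.95  0.952 0.951 0.948 0.952 0.951]]
273 278 [0.472 0.131 0.054]
272 278 [0.472 0.133 0.054]
370 226 [ 0.584 -0.079  0.011]
385 231 [ 0.572 -0.108  0.033]
360 236 [ 0.561 -0.054  0.034]
353 177 [ 0.686 -0.037  0.053]
```

```bash
cat >> h.py <<'E'
from scipy.spatial.transform import Rotation as Ro
YAW=0.1644
AX=np.array([-np.sin(YAW),np.cos(YAW),0]); XA=np.array([np.cos(YAW),np.sin(YAW),0])
def rot(s): q=s['eef_rot']; return Ro.from_quat([q[1],q[2],q[3],q[0]])
def goal(sgn=1):
    return Ro.from_matrix(np.c_[sgn*AX,np.cross([0,0,-1],sgn*AX),[0,0,-1]])
def to(P,sgn=1):
    s=get_state(); R=rot(s)
    print('t',s['time_s'],'pos',s['tool_pos'].round(4),'F',np.round(s['wrist_force'],1),'w',round(s['gripper_width'],3))
    print('shift mm in tool',(R.inv().apply(np.array(P)-s['tool_pos'])*1000).round(1),'turn',(R.inv()*goal(sgn)).as_rotvec().round(3))
E
python3 - <<'E'
from h import *
print(rot(get_state()).as_matrix().round(3))
for sg in(1,-1): to([.471,.131,.2],sg)
print(get_state()['joint_pos'])
E
```

```text
[[ 0.408 -0.     0.913]
 [-0.913  0.001  0.408]
 [-0.001 -1.     0.   ]]
t 0.1 pos [ 0.2648 -0.5932  0.2477] F [0.4 0.7 0.6] w 1.0
shift mm in tool [-577.3   48.4  483.4] turn [-0.269 -2.086 -2.086]
t 0.1 pos [ 0.2648 -0.5932  0.2477] F [0.4 0.7 0.6] w 1.0
shift mm in tool [-577.3   48.4  483.4] turn [-1.561  0.201  0.2  ]
[-1.19759751e+00  4.80771096e-01  1.59678095e+00 -1.80074366e-05
  1.06511910e+00 -4.65592053e-02]
```

```bash
python3 - <<'E'
s=open('h.py').read()
s=s.replace("np.c_[sgn*AX,np.cross([0,0,-1],sgn*AX),[0,0,-1]]","np.c_[sgn*AX,[0,0,-1],np.cross(sgn*AX,[0,0,-1])]").replace("sgn=1","sgn=-1")
open('h.py','w').write(s)
E
python3 - <<'E'
from h import *
to([.471,.131,.2]); to([.52,-.2,.22])
E
```

```text
t 0.1 pos [ 0.2648 -0.5932  0.2477] F [0.4 0.7 0.6] w 1.0
shift mm in tool [-577.3   48.4  483.4] turn [ 0.     0.255 -0.001]
t 0.1 pos [ 0.2648 -0.5932  0.2477] F [0.4 0.7 0.6] w 1.0
shift mm in tool [-255.1   28.   393.3] turn [ 0.     0.255 -0.001]
```

Request:
drive_tool:
  series:
    - [[0,0,0,0,0.128,0],[0,0,0,0,0.127,0],[-34,0,34,0,0,0],[-34,0,34,0,0,0],[-34,0,34,0,0,0],[-34,0,34,0,0,0],[-34,0,34,0,0,0],[-34,0,34,0,0,0],[-45,0,15,0,0,0],[-45,0,0,0,0,0]]
  claw: 0.5

```text
time_s: 1.1
tool_pos: [0.4413, -0.2621, 0.2445]
eef_rot: [0.536, -0.535, 0.463, -0.461]
wrist_force: [1.4, 0.8, 0.8]
gripper_width: 0.501
```

Run:
```python
from h import *
to([.471,.131,.15])
```

```text
t 1.1 pos [ 0.4413 -0.2621  0.2445] F [1.4 0.8 0.8] w 0.501
shift mm in tool [-384.3   95.5   86.8] turn [ 0.001 -0.018 -0.003]
```

Request:
drive_tool:
  series:
    - [[-45,0,18,0,-0.018,0],[-45,0,18,0,0,0],[-45,0,15,0,0,0],[-45,5,15,0,0,0],[-45,10,10,0,0,0],[-45,15,0,0,0,0],[-45,20,0,0,0,0],[-45,20,0,0,0,0],[-30,15,0,0,0,0],[0,0,0,0,0,0]]

```text
time_s: 2.1
tool_pos: [0.4507, 0.1529, 0.1584]
eef_rot: [0.541, -0.539, 0.457, -0.456]
wrist_force: [0.3, -0.1, -0.1]
gripper_width: 0.502
```

Run:
```python
from h import *
to([.471,.131,.1])
```

```text
t 2.1 pos [0.4507 0.1529 0.1584] F [ 0.3 -0.1 -0.1] w 0.502
shift mm in tool [25.2 58.4 16.3] turn [-0.002  0.004 -0.003]
```

Request:
drive_tool:
  series:
    - [[12,15,8,0,0,0],[10,15,7,0,0,0],[3,14,1,0,0,0],[0,8,0,0,0,0],[0,0,0,0,0,0]]

```text
time_s: 2.6
tool_pos: [0.4711, 0.1307, 0.1047]
eef_rot: [0.542, -0.54, 0.456, -0.455]
wrist_force: [-0.0, -0.0, -0.3]
gripper_width: 0.502
```

Run:
```python
from h import *
to([.471,.131,.044])
snap('top','top1');snap('side','side1')
i=cv2.imread('pics/top1.png')[160:320,200:400]; i=cv2.resize(i,None,fx=4,fy=4,interpolation=cv2.INTER_CUBIC)
cv2.imwrite('pics/c3.png',i[:600])
i=cv2.imread('pics/side1.png')[120:260,180:360]; cv2.imwrite('pics/c4.png',cv2.resize(i,None,fx=4,fy=4,interpolation=cv2.INTER_CUBIC))
```

```text
t 2.6 pos [0.4711 0.1307 0.1047] F [-0.  -0.  -0.3] w 0.502
shift mm in tool [-0.2 60.7 -0.1] turn [-0.001  0.007 -0.002]
```

View pics/c3.png

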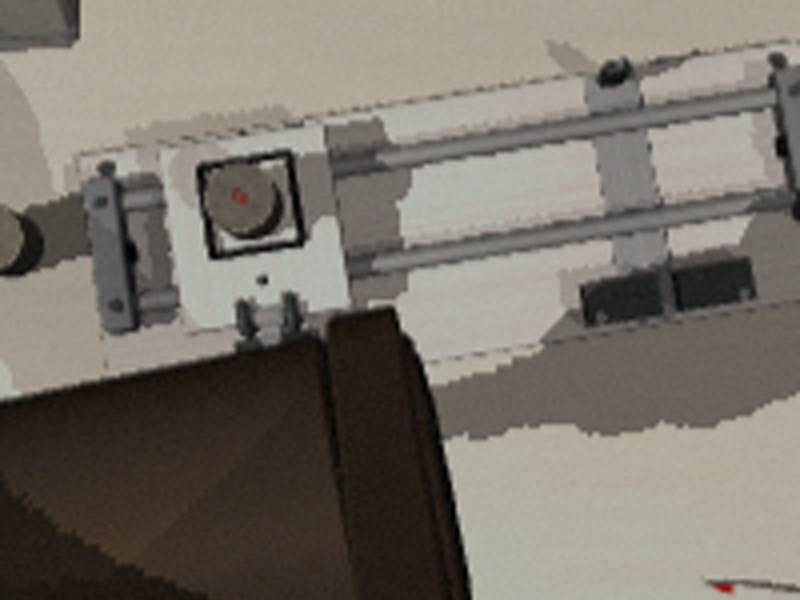

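View pics/c4.png

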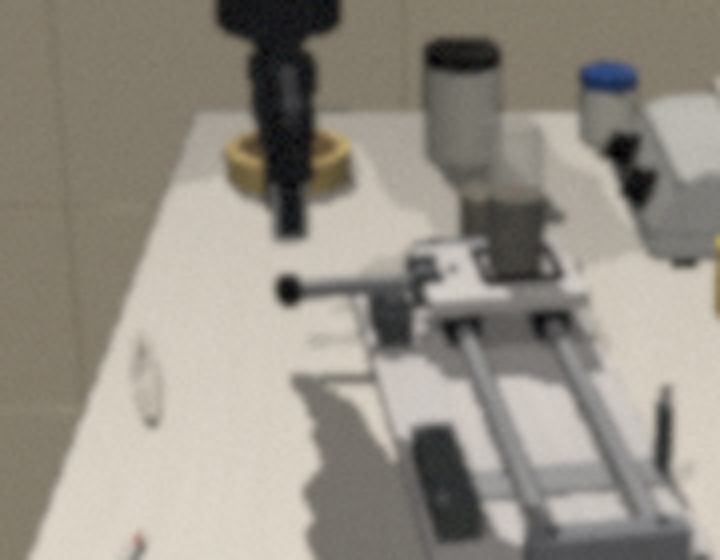

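Candidates: for the lever knob, the black square-looking knob at (273,279), not the oven knobs at (157,171) and (193,169). For the cylinder, the one in the nest at (262,209), not the loose grey one at (200,218) or the yellow one at (243,143). The close crops confirm that the gripper stands over the lever's knob, and the strip's slot shows at about (367,232), a little past the post at (353,178).

Request:
drive_tool:
  series:
    - [[0,15,0,0,0.007,0],[0,15,0,0,0,0],[0,14,0,0,0,0],[0,9,0,0,0,0],[0,4,0,0,0,0],[0,0,0,0,0,0]]

```text
time_s: 3.3
tool_pos: [0.4744, 0.1322, 0.0512]
eef_rot: [0.543, -0.536, 0.456, -0.458]
wrist_force: [0.9, -0.5, 1.2]
gripper_width: 0.499
```

Run:
```python
from h import *
to([.471,.131,.044])
```

```text
t 3.3 pos [0.4744 0.1322 0.0512] F [ 0.9 -0.5  1.2] w 0.499
shift mm in tool [ 0.6  7.2 -3.6] turn [-0.01   0.001 -0.003]
```

Request:
drive_tool:
  series:
    - [[0,4,-2,-0.008,0,0],[0,3,-2,0,0,0],[0,0,0,0,0,0]]

```text
time_s: 3.6
tool_pos: [0.4709, 0.1317, 0.0449]
eef_rot: [0.541, -0.538, 0.457, -0.457]
wrist_force: [-0.1, 0.7, 0.0]
gripper_width: 0.5
```

Run:
```python
from h import *
to([.471,.131,.044])
```

```text
t 3.6 pos [0.4709 0.1317 0.0449] F [-0.1  0.7  0. ] w 0.5
shift mm in tool [0.8 0.9 0. ] turn [-0.003  0.001 -0.003]
```

Request:
drive_tool:
  series:
    - [[0,0,0,0,0,0],[0,0,0,0,0,0],[0,0,0,0,0,0],[0,0,0,0,0,0],[0,0,0,0,0,0]]
  claw: 1
  force: 35

```text
time_s: 4.1
tool_pos: [0.4709, 0.1318, 0.0454]
eef_rot: [0.541, -0.538, 0.457, -0.457]
wrist_force: [-0.4, 0.6, -1.7]
gripper_width: 0.201
```

Run:
```python
from h import *
to([.471,.131,.044])
```

```text
t 4.1 pos [0.4709 0.1318 0.0454] F [-0.4  0.6 -1.7] w 0.201
shift mm in tool [0.8 1.4 0. ] turn [-0.003  0.001 -0.003]
```

Request:
drive_tool:
  series:
    - [[0,-8.5,0.4,0,0,0],[0,-8.5,1.3,0,0,0],[0,-8.2,2.1,0,0,0],[0,0,0,0,0,0]]

```text
time_s: 4.5
tool_pos: [0.4748, 0.1325, 0.0725]
eef_rot: [0.541, -0.538, 0.457, -0.457]
wrist_force: [1.7, 0.9, -5.7]
gripper_width: 0.197
```

Run:
```python
from h import *
to([.471,.131,.044])
```

```text
t 4.5 pos [0.4748 0.1325 0.0725] F [ 1.7  0.9 -5.7] w 0.197
shift mm in tool [ 0.9 28.5 -4.1] turn [-0.002  0.001 -0.003]
```

Lifting well, with modest force. On along the arc.

Request:
drive_tool:
  series:
    - [[0,-7.5,2.5,0,0,0],[0,-7.5,3.5,0,0,0],[0,-7,4.4,0,0,0],[0,-6,4.5,0,0,0],[0,0,0,0,0,0]]

```text
time_s: 5.0
tool_pos: [0.4923, 0.1354, 0.1044]
eef_rot: [0.542, -0.537, 0.457, -0.457]
wrist_force: [2.2, 2.3, -0.9]
gripper_width: 0.202
```

Run:
```python
from h import *
to([.471,.131,.044])
```

```text
t 5.0 pos [0.4923 0.1354 0.1044] F [ 2.2  2.3 -0.9] w 0.202
shift mm in tool [  1.   60.3 -22.1] turn [-0.006  0.001 -0.003]
```

Run:
```python
from h import *
snap('side','side2')
i=cv2.imread('pics/side2.png')[120:260,180:360]; cv2.imwrite('pics/c5.png',cv2.resize(i,None,fx=4,fy=4,interpolation=cv2.INTER_CUBIC))
```

```text
(no output)
```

View pics/c5.png

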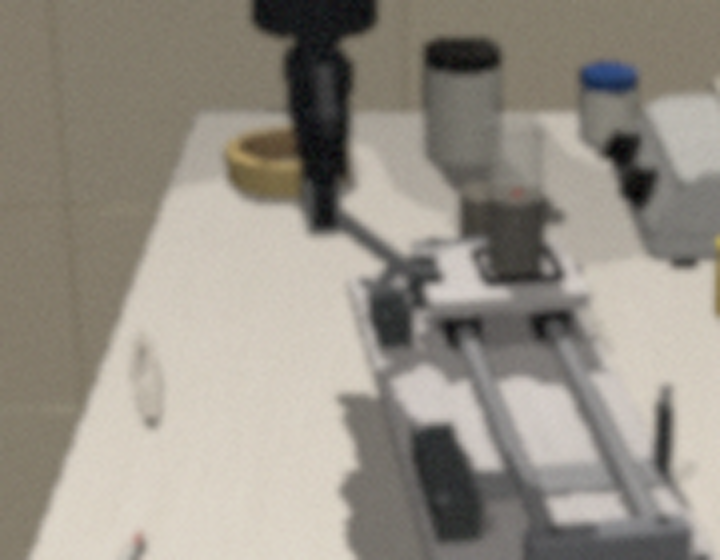

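The lever stands up, held in the fingers at crop (320,205), and the cylinder is still upright. Now I'll roll it gently.

Request:
drive_tool:
  series:
    - [[5,0,0,0,0,0],[8,0,0,0,0,0],[12,0,0,0,0,0],[12,0,0,0,0,0],[12,0,0,0,0,0],[12,0,0,0,0,0],[12,0,0,0,0,0]]

```text
time_s: 5.75
tool_pos: [0.5045, 0.0577, 0.1035]
eef_rot: [0.542, -0.538, 0.456, -0.457]
wrist_force: [1.9, 2.7, 3.3]
gripper_width: 0.199
```

Run:
```python
from h import *
to(np.array([.4923,.1354,.1044])-.211*AX)
```

```text
t 5.75 pos [0.5045 0.0577 0.1035] F [1.9 2.7 3.3] w 0.199
shift mm in tool [132.4  -1.4   0.4] turn [-0.006  0.002 -0.003]
```

Request:
drive_tool:
  series:
    - [[14,0,0,0,0,0],[15,0,0,0,0,0],[15,0,0,0,0,0],[15,0,0,0,0,0],[15,0,0,0,0,0],[15,0,0,0,0,0],[15,0,0,0,0,0],[10,0,0,0,0,0],[6,0,0,0,0,0],[2,0,0,0,0,0]]

```text
time_s: 6.75
tool_pos: [0.5267, -0.0759, 0.1033]
eef_rot: [0.542, -0.536, 0.457, -0.459]
wrist_force: [3.2, 2.7, 2.0]
gripper_width: 0.206
```

Run:
```python
from h import *
to(np.array([.4923,.1354,.1044])-.211*AX)
snap('side','side3');snap('top','top3')
i=cv2.imread('pics/top3.png')[160:310,280:440]; cv2.imwrite('pics/c6.png',cv2.resize(i,None,fx=4,fy=4,interpolation=cv2.INTER_CUBIC))
i=cv2.imread('pics/side3.png')[150:290,220:380]; cv2.imwrite('pics/c7.png',cv2.resize(i,None,fx=4,fy=4,interpolation=cv2.INTER_CUBIC))
```

```text
t 6.75 pos [ 0.5267 -0.0759  0.1033] F [3.2 2.7 2. ] w 0.206
shift mm in tool [-3.1 -1.1  0.7] turn [-0.008 -0.003 -0.003]
```

View pics/c6.png

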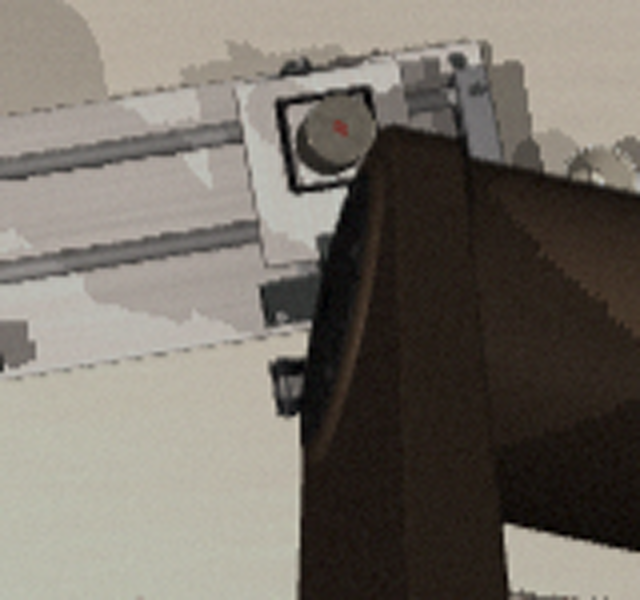

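View pics/c7.png

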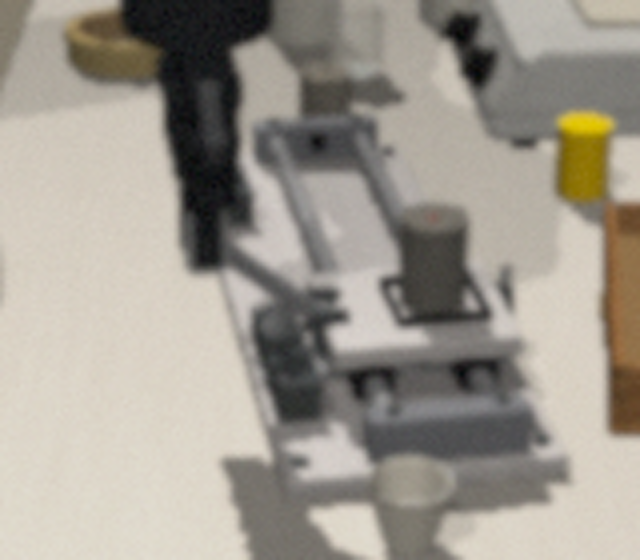

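Run:
```python
from h import *
for n in('top0','top1'):
    z=np.load(f'pics/{n}.npz'); 
    for v in (228,231,234): print(n,v,list(zip(range(360,376),z['p'][v,360:376].mean(1).astype(int))), z['d'][v,360:376].round(3))
T=np.array([.5267,-.0759,0])
for u in(366,367,368,369):
    p=wz('top',u,231,.034); print(u,p.round(4),'further',round(-(p-T)@AX*1000,1))
i=cv2.imread('pics/top1.png')[215:250,335:400]; cv2.imwrite('pics/c8.png',cv2.resize(i,None,fx=12,fy=12,interpolation=cv2.INTER_NEAREST))
```

```text
top0 228 [(360, np.int64(58)), (361, np.int64(59)), (362, np.int64(66)), (363, np.int64(50)), (364, np.int64(44)), (365, np.int64(49)), (366, np.int64(46)), (367, np.int64(35)), (368, np.int64(22)), (369, np.int64(38)), (370, np.int64(44)), (371, np.int64(47)), (372, np.int64(43)), (373, np.int64(41)), (374, np.int64(45)), (375, np.int64(45))] [0.932 0.932 0.935 0.932 0.954 0.955 0.949 0.949 0.946 0.932 0.934 0.932
 0.933 0.932 0.93  0.932]
top0 231 [(360, np.int64(46)), (361, np.int64(47)), (362, np.int64(45)), (363, np.int64(45)), (364, np.int64(44)), (365, np.int64(51)), (366, np.int64(48)), (367, np.int64(47)), (368, np.int64(23)), (369, np.int64(24)), (370, np.int64(46)), (371, np.int64(43)), (372, np.int64(46)), (373, np.int64(43)), (374, np.int64(46)), (375, np.int64(48))] [0.933 0.932 0.933 0.936 0.933 0.951 0.95  0.951 0.947 0.934 0.933 0.933
 0.933 0.936 0.934 0.932]
top0 234 [(360, np.int64(43)), (361, np.int64(48)), (362, np.int64(46)), (363, np.int64(45)), (364, np.int64(44)), (365, np.int64(44)), (366, np.int64(50)), (367, np.int64(46)), (368, np.int64(46)), (369, np.in
[... 1037 characters left out ...]
2 0.931 0.934 0.933 0.951 0.952 0.953 0.949 0.937 0.933 0.931
 0.931 0.932 0.934 0.932]
top1 234 [(360, np.int64(28)), (361, np.int64(32)), (362, np.int64(36)), (363, np.int64(39)), (364, np.int64(35)), (365, np.int64(47)), (366, np.int64(60)), (367, np.int64(62)), (368, np.int64(52)), (369, np.int64(12)), (370, np.int64(32)), (371, np.int64(34)), (372, np.int64(33)), (373, np.int64(34)), (374, np.int64(31)), (375, np.int64(36))] [0.93  0.932 0.929 0.929 0.932 0.95  0.95  0.951 0.951 0.941 0.932 0.93
 0.931 0.933 0.931 0.931]
366 [ 0.5718 -0.0667  0.034 ] further -1.7
367 [ 0.5718 -0.0689  0.034 ] further 0.5
368 [ 0.5718 -0.0711  0.034 ] further 2.6
369 [ 0.5719 -0.0732  0.034 ] further 4.7
```

View pics/c8.png

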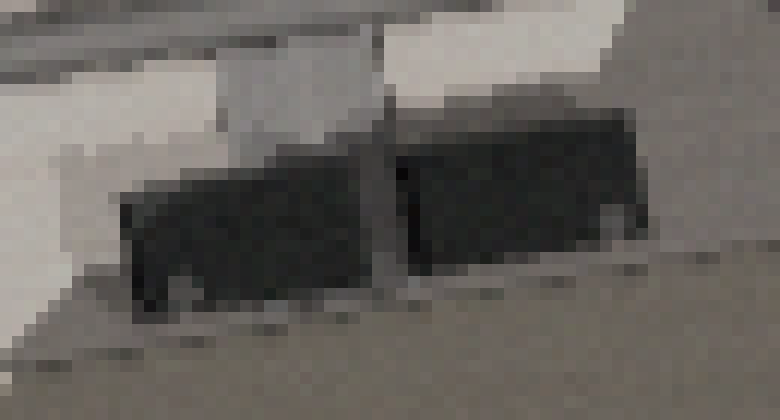

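Using depth, the slot opening spans columns 364.6–369.4 on row 231, about 10.4 mm wide as specified. Its middle is about 0.5 mm further on. I'll lower the lever to just above tooth contact.

Request:
drive_tool:
  series:
    - [[0.5,3,-2.5,0.008,0,0],[0,6,-4.5,0,0,0],[0,6,-4,0,0,0],[0,5,-2.5,0,0,0],[0,0,0,0,0,0]]

```text
time_s: 7.35
tool_pos: [0.5132, -0.0762, 0.0836]
eef_rot: [0.545, -0.534, 0.453, -0.461]
wrist_force: [4.0, -1.3, 2.3]
gripper_width: 0.203
```

```bash
cat >> h.py <<'E'
def st():
    s=get_state(); p=s['tool_pos']; R=rot(s); k0=np.array([.4709,.1318,.0454])
    d=p-k0; th=np.arcsin(np.clip(d[2]/.085,-1,1))
    print('t',round(s['time_s'],2),'pos',p.round(4),'F',np.round(s['wrist_force'],1),'travel',round(-d@AX*1000,1),'lat',round(d@XA*1000,1),'lat_ideal',round(85*(1-np.cos(th)),1),'theta',round(th,3),'w',round(s['gripper_width'],3),'tilt',(R.inv()*goal()).as_rotvec().round(3))
E
python3 -c "
from h import *
st()"
```

```text
t 7.35 pos [ 0.5132 -0.0762  0.0836] F [ 4.  -1.3  2.3] travel 212.1 lat 7.7 lat_ideal 9.1 theta 0.467 w 0.203 tilt [-0.018  0.001 -0.002]
```

Request:
drive_tool:
  series:
    - [[2.4,0,1,-0.01,0,0],[0,1,0,-0.005,0,0],[0,0,0,0,0,0]]

```text
time_s: 7.65
tool_pos: [0.5132, -0.0775, 0.083]
eef_rot: [0.54, -0.54, 0.458, -0.456]
wrist_force: [1.3, -1.8, 3.7]
gripper_width: 0.204
```

```bash
python3 -c "
from h import *
st()"
```

```text
t 7.65 pos [ 0.5132 -0.0775  0.083 ] F [ 1.3 -1.8  3.7] travel 213.4 lat 7.5 lat_ideal 8.8 theta 0.459 w 0.204 tilt [ 0.001  0.002 -0.002]
```

Request:
drive_tool:
  series:
    - [[1.2,1.5,-0.5,0,0,0],[0,2,-0.8,0,0,0],[0,0,0,0,0,0]]

```text
time_s: 7.95
tool_pos: [0.512, -0.0784, 0.0801]
eef_rot: [-0.54, 0.54, -0.458, 0.455]
wrist_force: [1.9, -0.8, 3.8]
gripper_width: 0.207
```

```bash
python3 -c "
from h import *
st()"
```

```text
t 7.95 pos [ 0.512  -0.0784  0.0801] F [ 1.9 -0.8  3.8] travel 214.0 lat 6.1 lat_ideal 7.4 theta 0.421 w 0.207 tilt [ 0.003  0.003 -0.003]
```

Request:
drive_tool:
  series:
    - [[0.4,2,-0.6,0,0,0],[0,2,-0.6,0,0,0],[0,2,-0.6,0,0,0]]

```text
time_s: 8.25
tool_pos: [0.5096, -0.0787, 0.0744]
eef_rot: [-0.54, 0.541, -0.458, 0.454]
wrist_force: [0.0, -2.1, 3.4]
gripper_width: 0.201
```

```bash
python3 -c "
from h import *
st()"
```

```text
t 8.25 pos [ 0.5096 -0.0787  0.0744] F [ 0.  -2.1  3.4] travel 214.0 lat 3.8 lat_ideal 5.1 theta 0.348 w 0.201 tilt [ 0.005  0.004 -0.003]
```

Request:
drive_tool:
  series:
    - [[0,2,-0.5,0,0,0],[0,2,-0.5,0,0,0],[0,2,-0.5,0,0,0]]

```text
time_s: 8.55
tool_pos: [0.5075, -0.0789, 0.0678]
eef_rot: [-0.539, 0.541, -0.458, 0.454]
wrist_force: [-1.5, -1.2, 1.6]
gripper_width: 0.202
```

```bash
python3 -c "
from h import *
st()"
```

```text
t 8.55 pos [ 0.5075 -0.0789  0.0678] F [-1.5 -1.2  1.6] travel 213.9 lat 1.7 lat_ideal 3.0 theta 0.267 w 0.202 tilt [ 0.006  0.004 -0.003]
```

The tooth is in the slot: θ is down to 0.27 and the force is falling. I'll follow it down.

Request:
drive_tool:
  series:
    - [[0,3,-0.5,-0.004,0,0],[0,4,-0.5,0,0,0],[0,4,-0.4,0,0,0],[0,4,-0.2,0,0,0]]

```text
time_s: 8.95
tool_pos: [0.5048, -0.0791, 0.0512]
eef_rot: [-0.538, 0.543, -0.46, 0.452]
wrist_force: [-0.1, -1.7, -0.2]
gripper_width: 0.2
```

```bash
python3 -c "
from h import *
st()"
```

```text
t 8.95 pos [ 0.5048 -0.0791  0.0512] F [-0.1 -1.7 -0.2] travel 213.6 lat -1.1 lat_ideal 0.2 theta 0.068 w 0.2 tilt [ 0.012  0.004 -0.004]
```

Request:
drive_tool:
  series:
    - [[0,3,0,-0.006,0,0],[0,2,0,-0.005,0,0],[0,2,0,0,0,0]]

```text
time_s: 9.25
tool_pos: [0.5046, -0.0791, 0.0439]
eef_rot: [-0.535, 0.546, -0.463, 0.449]
wrist_force: [-9.6, -1.4, 39.9]
gripper_width: 0.199
```

```bash
python3 -c "
from h import *
st()"
```

```text
t 9.25 pos [ 0.5046 -0.0791  0.0439] F [-9.6 -1.4 39.9] travel 213.6 lat -1.3 lat_ideal 0.0 theta -0.017 w 0.199 tilt [ 0.025  0.004 -0.004]
```

The lever has reached its bottom stop, and that last step pressed harder than I wanted. I'll ease off now.

Request:
drive_tool:
  series:
    - [[0,-0.8,0,0,0,0],[0,0,0,0,0,0]]

```text
time_s: 9.45
tool_pos: [0.5046, -0.0791, 0.0456]
eef_rot: [-0.534, 0.546, -0.463, 0.449]
wrist_force: [-3.1, -1.3, 6.3]
gripper_width: 0.204
```

```bash
python3 -c "
from h import *
st()"
```

```text
t 9.45 pos [ 0.5046 -0.0791  0.0456] F [-3.1 -1.3  6.3] travel 213.6 lat -1.3 lat_ideal 0.0 theta 0.003 w 0.204 tilt [ 0.025  0.004 -0.004]
```

Request:
drive_tool:
  series:
    - [[0,0,0,0,0,0],[0,0,0,0,0,0],[0,0,0,0,0,0]]
  claw: 0.5

```text
time_s: 9.75
tool_pos: [0.5051, -0.0789, 0.0456]
eef_rot: [-0.534, 0.546, -0.463, 0.449]
wrist_force: [0.8, 0.7, -0.9]
gripper_width: 0.5
```

Request:
drive_tool:
  series:
    - [[0,-5,0,0,0,0],[0,-15,0,0,0,0],[0,-20,0,0,0,0],[0,-20,-5,0,0,0],[0,-25,-5,0,0,0],[0,-25,-10,0,0,0],[-30,-25,-10,0,0,0],[-40,-15,0,0,0,0],[-40,0,0,0,0,0],[-40,0,0,0,0,0]]

```text
time_s: 10.75
tool_pos: [0.454, 0.0647, 0.2052]
eef_rot: [-0.533, 0.544, -0.464, 0.452]
wrist_force: [-0.1, -0.1, 0.0]
gripper_width: 0.499
```

Run:
```python
from h import *
st()
p,d=snap('side','side4');p,d=snap('top','top4')
i=cv2.imread('pics/top4.png')[160:310,280:440]; cv2.imwrite('pics/c9.png',cv2.resize(i,None,fx=4,fy=4,interpolation=cv2.INTER_CUBIC))
i=cv2.imread('pics/side4.png')[150:290,220:380]; cv2.imwrite('pics/c10.png',cv2.resize(i,None,fx=4,fy=4,interpolation=cv2.INTER_CUBIC))
```

```text
t 10.75 pos [0.454  0.0647 0.2052] F [-0.1 -0.1  0. ] travel 63.5 lat -27.7 lat_ideal 85.0 theta 1.571 w 0.499 tilt [ 0.023 -0.003 -0.004]
```

View pics/c9.png

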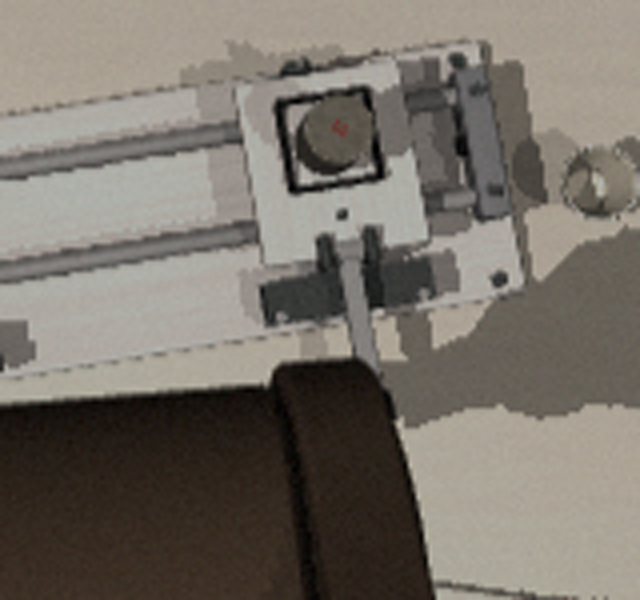

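View pics/c10.png

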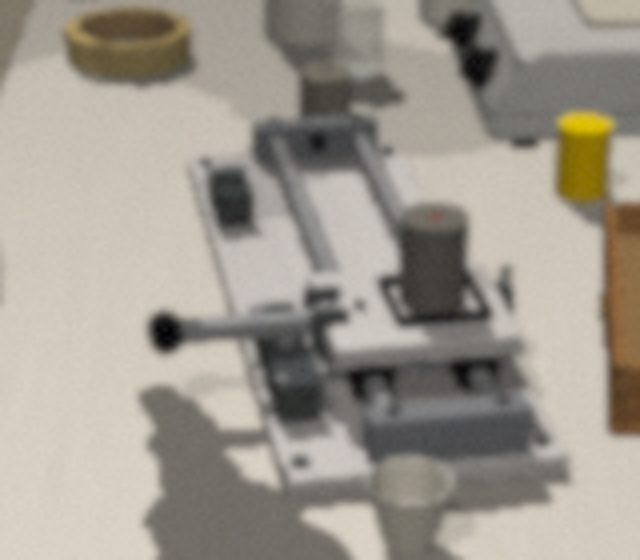

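The lever is level across the strip with its knob at crop (165,330), and the cylinder stands upright in the nest at (435,260). One numeric check of the knob, then hand-in.

Run:
```python
from h import *
for z in(.046,.056,.075): print(z,((proj('side',[.505,-.079,z])-[220,150])*4).round(0))
s=get_state(); print(np.abs(s['qvel']).max().round(4),np.round(s['wrist_force'],1))
ticket.job_done()
```

```text
0.046 [157. 333.]
0.056 [157. 316.]
0.075 [156. 284.]
0.0865 [-0.4 -0.6 -0.5]
the job is handed in; nothing more can be done
```

I flicked the lever up, rolled the carriage about 214 mm to the station, and lowered the lever until its tooth dropped into the slot. I then let go, moved the arm clear and handed the job in at about 11 s of the 69 s allowed.

**Last checks:**
- **Lever:** before release it measured level, about 0.003 rad from fully down. After release, the side picture has the knob at (165,330), against (157,333) expected at 46 mm height, so it stayed down.
- **Cylinder:** it stands upright in its nest.
- **Arm:** clear of everything, with no outside force on it (under 1 N). It was still settling slightly at hand-in, at up to 0.09 rad/s.

**Excess force on the lever:** my last downward step pushed the lever into its bottom stop. The wrist force read about 40 N upward for a moment, above the 20 N knob limit given as forcing. I eased off at once. The tooth was already in the slot with the lever down, and until then the wrist force had stayed around 6 N or less. I can't tell whether the stop or the slot floor took that load.

I did not push the carriage to test the lock.

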